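# Lean the freshly primed tube on the drying stand

### The arm

A 7-joint arm with a two-finger parallel gripper is mounted at the origin on the work surface. World frame = base frame: x ahead of the robot, y to its left, z up, the work surface at z = 0. Lengths are in m, angles in rad, forces in N, time in s.
With the tool pointing down it reaches from about 0.425 to 0.95 m from the base axis. Payload 4.7 kg.
Tool frame: the origin (TCP) lies on the centre line of the jaws, within the pads' length; the fingertips stand robot.nose_length ahead of it and the grasp point (between the pads) lies 8 mm behind it (robot.nose_length is the distance from the TCP to the fingertips, in m); z points along the fingers, x is the direction in which the jaws open and shut, and the axes are right-handed (so a half turn about z gives the same grasp; the last joint's range is limited). The gripper opens to 85 mm and grips with 20 to 120 N. Pads are 22 mm wide; open, the fingers measure 114 mm over their backs; the gripper's body (76 mm by 85 mm) begins 54 mm behind the grasp point. The pads swing forward as they close: fully open they stand 13 mm farther back than shut.
Start: joints at [-1.24, 0.469, -0.049, 1.532, 0.024, 1.141, -0.082], TCP at [0.238, 0.632, 0.242] pointing down, gripper open.
Joint ranges: [-2.59, 2.59], [-0.33, 1.99], [-1.39, 1.29], [0.1, 2.45], [-1.04, 4.18], [0.21, 1.99], [-2.66, 2.66]. Speed limits (rad/s): [2.57, 2.57, 3.14, 3.14, 3.14, 3.14, 3.14].

### API

Orientations are given as [roll, pitch, yaw] about the fixed x, y, z axes, in that order (R = Rz(yaw) Ry(pitch) Rx(roll)).
In Python, from plant import robot gives the robot as it stands. Calls block until the motion is done:
- robot.goto(position, orientation): joint-space move of the TCP to a pose.
- robot.move_straight(position, vel=0.15, attitude=None, contact_N=None): straight line of the TCP; attitude=None keeps the orientation; vel is the mean speed in m/s. With contact_N (N) it stops when the force on the tool has changed by that much, and returns True; else False.
- robot.move_joints(angles): joint-space move.
- robot.grip(opening, strength=None): opening from 0.0 (shut) to 1.0 (fully open); strength is the grip in N (None keeps the last); returns when the fingers have stopped.
- robot.sleep(seconds).
- robot.inverse_kinematics(position, orientation): joint angles nearest the present ones, or None.
- robot.sense(): the state.
- robot.grab_frame(name): name is "scene" or "top" or "wrist"; returns a dict with "image" (384x512x3 uint8, red, green, blue), "range_z" (384x512 float32, m along the optical axis (not along the pixel's ray), 0 where there is no reading), "fx", "fy", "cx", "cy" (pixels), "R" (3x3) and "t" (3): a world point X has camera coordinates R X + t. Camera axes: x right, y down, z forward; pixel columns grow to the right and rows downward; lengths in m; the calibration is good to about 2 mm. A picture is of the moment at which its call begins.
A pose or a line that the arm cannot do raises robot.IKError and nothing moves.
- robot.close_job(): hands the job in, once; it reports no verdict.
The state is a dict: "t": time; "joint_pos": joint angles; "joint_velocities": joint speeds; "effort": joint torques, N m; "tcp_pos": TCP position; "tcp_rot": TCP orientation; "wrist_force": force on the tool from outside, world axes, zero at the start; "torque": the same for the moment, N m; "opening": opening from 0.0 (shut) to 1.0 (fully open).
Only numpy, scipy, OpenCV 4.12 (cv2) and the standard library are available. Lean on these libraries where they do the work, as an engineer would, in place of code of your own. Each camera call takes 0.05 s, during which the arm holds its last target.

### The job

Lean the tube with the red-primed end against the clear screen of the drying stand, square to the screen, primed end up, with its bare foot on the base plate against the striped stop strip. Let go of it so that it stays leaning there, and leave the blue-ended tube where it lies.

Things in the scene. Friction and masses are not known exactly. Their poses are not given: they have to be found in the camera images.
- red_bar: square aluminium tube 240 mm long, 25 x 25 mm in section, 0.35 kg, one end red with primer for 80 mm, the rest bare. Starts flat on the table, red end roughly away from the robot, beside a blue-ended tube and a spirit level of like length, in any order. Origin at the middle of the tube, x lengthwise towards the red end, y across, z up as it lies.
- blue_bar: a like tube, same size, but with its end primed blue: to be left alone. Origin at its middle, x lengthwise towards the blue end.
- stand: fixed drying stand: wooden base plate 250 (x) x 160 (y) mm, top face at z = 8; across its near side a striped stop strip, 30 mm high above the plate, inner face at x = -99; across its far side an upright clear screen in a blue frame, 225 mm high, face at x = +99. Origin: centre of the plate's underside; x points from strip to screen, z up. A tube touching both leans about 41 degrees from level.
There are look-alikes about, which are no part of the job. Leave any green look-alike of the red_bar alone.

How it is judged:
At the end, for the whole second after the job is handed in: The red tube leans on the screen at rest, red end up, 35 to 55 degrees from level, square to it within 15 degrees, foot on the plate within 20 mm of the strip (tube's middle at stand x -15 to 10, z 80 to 115 mm) and middle within 65 mm of the stand's centre line; blue tube within 30 mm of its start (angle between red_bar's own x axis and vertical between 0.61 and 0.96 rad and angle between the x axis of red_bar and the y axis of stand, either way round above 1.31 rad and y of red_bar in the frame of stand between -0.065 and 0.065 m and linear speed of red_bar below 0.02 m/s and distance of blue_bar from where it was at the start of the episode below 0.03 m and x of red_bar in the frame of stand between -0.015 and 0.01 m and z of red_bar in the frame of stand between 0.08 and 0.115 m); the robot touches nothing.
It fails at once if the blue-ended tube is moved by more than 30 mm (distance of blue_bar from where it was at the start of the episode above 0.03 m).
It also fails if it takes over 40 s, if anything falls off the work surface, if the arm or the gripper's body presses on something with over 40 N, if the wrist force passes 120 N, or if a joint passes its speed limit or range.

## Working session

There is one attempt and no reset: what is moved stays moved. The work goes in short steps, each a Python script; the robot and the scene stay as the last script left them, time stands still between calls to the robot, and variables do not carry over. Pictures are saved under pics/ and viewed, and the job is handed in when it is done.

```bash
ls && mkdir -p pics && cat > h.py <<'E'
import numpy as np, cv2
from plant import robot
def grab(n,save=None):
    f=robot.grab_frame(n)
    if save: cv2.imwrite(f'pics/{save}.png',cv2.cvtColor(f['image'],cv2.COLOR_RGB2BGR))
    return f
def cloud(f):
    z=f['range_z'];v,u=np.indices(z.shape)
    P=np.stack([(u-f['cx'])/f['fx']*z,(v-f['cy'])/f['fy']*z,z],-1)
    return (P-f['t'])@f['R']   # R^T (P-t)
def ray_plane(f,u,v,h):
    R=np.array(f['R']);t=np.array(f['t']);c=-R.T@t
    d=R.T@np.array([(u-f['cx'])/f['fx'],(v-f['cy'])/f['fy'],1.])
    return c+d*(h-c[2])/d[2]
E
python3 - <<'E'
from h import *
import pickle
for n in ("scene","top"):
    f=grab(n,n+"0"); pickle.dump(f,open(n+"0.pkl","wb"))
    print(n,-np.array(f['R']).T@f['t'],f['fx'],(f['range_z']>0).mean())
s=robot.sense();print(s['t'],s['tcp_pos'],s['tcp_rot'],s['opening'],robot.nose_length)
E
```

```text
pics
scene [ 1.70370677 -0.08984764  1.37467269] 486.104929338837 0.9724070231119791
top [ 0.34041045 -0.05206245  1.72925669] 492.4921256438957 0.99603271484375
0.1 [0.23748791 0.63129663 0.24134898] [3.14154243e+00 1.78366931e-03 1.21097451e+00] 1.0060677588348481 0.011
```

View pics/scene0.png

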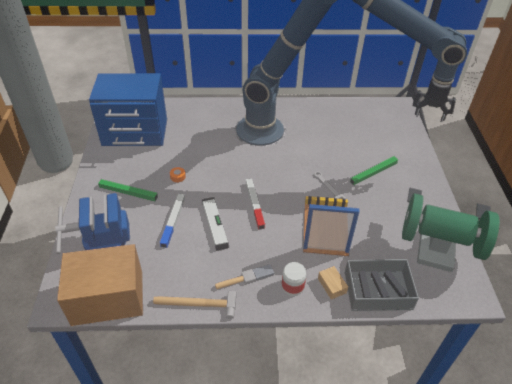

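View pics/top0.png

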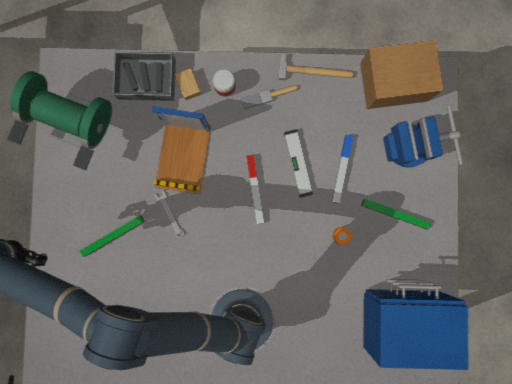

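The scene view shows the red bar at about (256,203), the spirit level at (215,222), the blue bar at (172,220) and the stand at (328,228), with its screen towards the camera. In the top view the red bar is at (255,188) with its red end up and away from the robot, the blue bar at (343,168), and the stand at (182,153) with its strip at (178,186) and its screen at (182,118). Next I'll measure them.

```bash
python3 - <<'E'
import numpy as np,cv2,pickle
from h import cloud,ray_plane
f=pickle.load(open('top0.pkl','rb'));im=f['image'];P=cloud(f)
hsv=cv2.cvtColor(im,cv2.COLOR_RGB2HSV)
def box(x0,x1,y0,y1):
    m=np.zeros(im.shape[:2],bool);m[y0:y1,x0:x1]=1;return m
print("table z",np.median(P[230:280,180:230,2]))
# bars: by height from depth
def bar(roi,name,colm):
    m=roi&(P[...,2]>0.012)&(P[...,2]<0.04)
    c=max(cv2.findContours(m.astype(np.uint8),0,2)[0],key=cv2.contourArea)
    pts=np.array([ray_plane(f,*p,0.025)[:2] for p in c[:,0]],np.float32)
    r=cv2.minAreaRect(pts)
    cm=np.argwhere(roi&colm)
    e=ray_plane(f,cm[:,1].mean(),cm[:,0].mean(),0.025)
    d=e[:2]-np.array(r[0]);
    b=cv2.boxPoints(r);l=[b[1]-b[0],b[2]-b[1]];l=max(l,key=np.linalg.norm);l=l/np.linalg.norm(l);l*=np.sign(l@d)
    print(name,r[0],r[1],"yaw",np.arctan2(l[1],l[0]),"ztop",np.median(P[m][:,2]), 'col',e)
H,S,V=hsv[...,0],hsv[...,1],hsv[...,2]
red=((H<6)|(H>174))&(S>150)&(V>80)
blue=(H>105)&(H<125)&(S>150)&(V>100)
bar(box(235,275,140,235),"red",red)
bar(box(325,358,125,215),"blue",blue)
bar(box(278,318,120,205),"level",np.ones_like(red))
# stand
roi=box(140,220,95,200)
wood=roi&(H>5)&(H<22)&(S>90)
k=np.argwhere(wood); print("wood z",np.median(P[wood][:,2]))
c=max(cv2.findContours(wood.astype(np.uint8),0,2)[0],key=cv2.contourArea)
r=cv2.minAreaRect(np.array([ray_plane(f,*p,0.008)[:2] for p in c[:,0]],np.float32));print("wood",r,cv2.boxPoints(r))
st=roi&(H>20)&(H<35)&(S>150)
print('strip z',np.percentile(P[st][:,2],[5,50,95]))
bl=roi&blue
print('frame z',np.percentile(P[bl][:,2],[2,10,50,90,98]))
top=bl&(P[...,2]>0.2);q=P[top];print('frame top n',len(q),q.mean(0))
r=cv2.minAreaRect(q[:,:2].astype(np.float32));print(r)
big=cv2.resize(im[85:245,130:370],None,fx=3.3,fy=3.3,interpolation=cv2.INTER_CUBIC);cv2.imwrite('pics/crop.png',big[...,::-1])
E
```

```text
table z 0.00028543143026617333
red (0.45367658138275146, -0.03721461072564125) (0.24100489914417267, 0.02538646198809147) yaw 0.17441343 ztop 0.025129784629734107 col [ 0.53344769 -0.02283783  0.025     ]
blue (0.5313130021095276, -0.33868876099586487) (0.02761031873524189, 0.24172109365463257) yaw -0.19414872 ztop 0.025066021161011733 col [ 0.61205238 -0.35405263  0.025     ]
level (0.5482488870620728, -0.18577080965042114) (0.2353195995092392, 0.04708552360534668) yaw 0.25224334 ztop 0.022222670841624777 col [ 0.55057822 -0.1833153   0.025     ]
wood z 0.008274844744042796
wood ((0.5552387833595276, 0.22526931762695312), (0.16701312363147736, 0.22499752044677734), 82.62293243408203) [[0.4329491  0.15689866]
 [0.6560842  0.12800927]
 [0.6775285  0.29363996]
 [0.4543934  0.32252938]]
strip z [0.03039601 0.03874054 0.04549243]
frame z [0.22012345 0.22186443 0.22479076 0.22966425 0.23235694]
frame top n 197 [0.6708466  0.20624212 0.23294507]
((0.5464791059494019, 0.08232037723064423), (0.48155754804611206, 0.10096774995326996), 44.95105743408203)
```

View pics/crop.png

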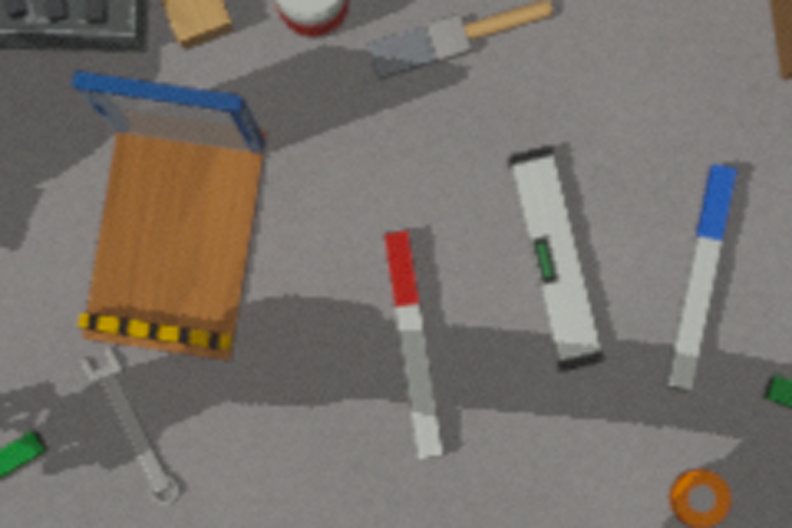

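The crop matches the whole view. The edges of the wood, (118,135) to (90,310), give a stand yaw near -0.155, but the minAreaRect gave -0.13 because the wood is partly hidden. I'll refine it from the strip, the frame top and the plate's side edges.

```bash
python3 - <<'E'
import numpy as np,cv2,pickle
from h import cloud,ray_plane
f=pickle.load(open('top0.pkl','rb'));im=f['image'];P=cloud(f)
hsv=cv2.cvtColor(im,cv2.COLOR_RGB2HSV);H,S,V=[hsv[...,i].astype(int) for i in range(3)]
roi=np.zeros(H.shape,bool);roi[95:200,140:220]=1
wood=roi&(H>5)&(H<19)&(S>90)&(P[...,2]<0.02)
# side edges rows 130..172
L=[];Rr=[]
for v in range(132,174):
    u=np.where(wood[v])[0]
    L.append(ray_plane(f,u.min()-.5,v,0.008));Rr.append(ray_plane(f,u.max()+.5,v,0.008))
for e in (L,Rr):
    e=np.array(e)[:,:2].astype(np.float32);vx,vy,x,y=cv2.fitLine(e,cv2.DIST_HUBER,0,.01,.01).ravel();
    s=np.sign(vx);print('side',s*vx,s*vy,'yaw',np.arctan2(s*vy,s*vx),'pt',x,y)
st=roi&(H>20)&(H<35)&(S>150)
pp=np.argwhere(roi&(P[...,2]>0.030)&(P[...,2]<0.05)&(np.indices(H.shape)[0]>165))
q=np.array([ray_plane(f,u,v,0.038)[:2] for v,u in pp],np.float32);r=cv2.minAreaRect(q);print('strip top',len(q),r,cv2.boxPoints(r).tolist())
bl=roi&(H>105)&(H<125)&(S>120)&(abs(P[...,2]-0.229)<0.012)&(P[...,0]>.6)&(P[...,0]<.75)
c=max(cv2.findContours(bl.astype(np.uint8),0,2)[0],key=cv2.contourArea)[:,0]
for h in (.225,.233):
  q=np.array([ray_plane(f,u,v,h)[:2] for u,v in c],np.float32);r=cv2.minAreaRect(q);print('frame top',h,r,cv2.boxPoints(r).tolist())
E
```

```text
side 0.9911787 -0.13253242 yaw -0.1329235 pt 0.5725762 0.29992703
side 0.9917972 -0.12782145 yaw -0.1281721 pt 0.5793423 0.13802876
strip top 218 ((0.46084004640579224, 0.23302888870239258), (0.15896500647068024, 0.016538748517632484), 82.73471069335938) [[0.44258543848991394, 0.155230313539505], [0.4589913785457611, 0.15313875675201416], [0.47909465432167053, 0.31082746386528015], [0.46268871426582336, 0.312919020652771]]
frame top 0.225 ((0.6724649667739868, 0.2071366310119629), (0.1580825299024582, 0.015932008624076843), 83.01966094970703) [[0.6549522280693054, 0.1296493262052536], [0.6707661747932434, 0.1277131289243698], [0.6899777054786682, 0.284623920917511], [0.6741637587547302, 0.2865601181983948]]
frame top 0.233 ((0.6706990599632263, 0.20575818419456482), (0.1572418361902237, 0.015847235918045044), 83.01964569091797) [[0.6532794237136841, 0.1286829560995102], [0.6690092086791992, 0.12675707042217255], [0.6881186962127686, 0.28283339738845825], [0.6723889112472534, 0.2847592830657959]]
```

```bash
cat >> h.py <<'E'
from scipy.spatial.transform import Rotation as Rot
C=np.array([0.5664,0.2197,0]);SY=-0.127
BP=np.array([0.4537,-0.0372,0.0125]);BY=0.1744
G=np.array([0.015,0,0.0025])
def barR(yaw,pitch): return Rot.from_euler('ZY',[yaw,-pitch]).as_matrix()
def tool(pos,Rb,flip):
    s=-1 if flip else 1
    T=np.column_stack([s*Rb[:,1],s*Rb[:,0],-Rb[:,2]])
    return pos+Rb@G, Rot.from_matrix(T).as_euler('xyz')
def stand(x,y,z): return C+Rot.from_euler('z',SY).as_matrix()@np.array([x,y,z])
E
python3 - <<'E'
from h import *
A=np.radians(45)
for fl in (0,1):
  for nm,p,R in [('pick',BP,barR(BY,0)),('pre',BP+[0,0,.1],barR(BY,0)),('lift',BP+[0,0,.25],barR(BY,0)),('lift45',BP+[0,0,.25],barR(BY,A)),('above',stand(-.02,0,.32),barR(SY,A)),('mid',stand(-.02,0,.16),barR(SY,A)),('place',stand(0,0,.102),barR(SY,A))]:
    q=robot.inverse_kinematics(*tool(p,R,fl)); print(fl,nm,None if q is None else np.round(q,2))
E
```

```text
0 pick [-0.16  0.49  0.18  2.2  -0.19  0.46  1.91]
0 pre [-0.32  0.31  0.36  2.15 -0.17  0.7   1.9 ]
0 lift [-0.49  0.1   0.52  2.   -0.06  1.06  1.8 ]
0 lift45 None
0 above [-1.03  0.04  0.33  2.1   0.98  0.67  0.04]
0 mid [-1.1   0.32  0.46  2.27  1.54  0.41 -0.68]
0 place [-1.2   0.51  0.65  2.28  2.03  0.28 -1.23]
1 pick [-0.41  0.54  0.5   2.21 -0.53  0.51 -0.89]
1 pre [-0.71  0.41  0.87  2.17 -0.46  0.75 -0.93]
1 lift [-0.77  0.12  0.84  2.01 -0.1   1.06 -1.28]
1 lift45 None
1 above None
1 mid [-1.31  0.36  0.72  2.28  1.54  0.31  2.45]
1 place [-1.23  0.53  0.69  2.28  2.07  0.26  1.86]
```

Both ends are feasible, but joint 6 is close to its limit at the place pose. I'll test a grasp tilted in the plane of the bar, which splits the tilt between picking and placing.

```bash
cat >> h.py <<'E'
D=np.radians(25)
def tool(pos,Rb,flip,d=None):
    d=D if d is None else d
    g=np.array([0.015,0,11e-3*(np.cos(d)+np.sin(d))+0.003-0.0125])
    Rt=Rb@Rot.from_euler('y',d).as_matrix()   # tool tilts: approach -> back towards foot
    s=-1 if flip else 1
    T=np.column_stack([s*Rt[:,1],s*Rt[:,0],-Rt[:,2]])
    return pos+Rb@g, Rot.from_matrix(T).as_euler('xyz')
E
python3 - <<'E'
from h import *
A=np.radians(45)
lo=np.array([-2.59,-.33,-1.39,.1,-1.04,.21,-2.66]);hi=np.array([2.59,1.99,1.29,2.45,4.18,1.99,2.66])
for d in (15,25,35):
 for fl in (0,1):
  for nm,p,R in [('pick',BP,barR(BY,0)),('lift',BP+[0,0,.2],barR(BY,0)),('lift45',BP+[0,0,.25],barR(BY,A)),('above',stand(-.02,0,.32),barR(SY,A)),('mid',stand(-.02,0,.16),barR(SY,A)),('place',stand(0,0,.102),barR(SY,A))]:
    t=tool(p,R,fl,np.radians(d));q=robot.inverse_kinematics(*t); print(d,fl,nm,None if q is None else (np.round(q,2),round(min((q-lo).min(),(hi-q).min()),2)))
t=tool(BP,barR(BY,0),0);print(t, Rot.from_euler('xyz',t[1]).as_matrix()[:,2])
E
```

```text
15 0 pick (array([-0.18,  0.58,  0.19,  2.03, -0.09,  0.79,  1.8 ]), np.float64(0.42))
15 0 lift (array([-0.32,  0.3 ,  0.35,  1.9 , -0.05,  1.21,  1.8 ]), np.float64(0.55))
15 0 lift45 (array([-0.96, -0.31,  0.84,  2.31,  0.36,  0.54,  1.4 ]), np.float64(0.02))
15 0 above (array([-0.87,  0.08,  0.26,  1.94,  0.47,  0.78,  0.56]), np.float64(0.41))
15 0 mid (array([-0.85,  0.28,  0.27,  2.12,  0.68,  0.43,  0.26]), np.float64(0.22))
15 0 place (array([-0.87,  0.41,  0.34,  2.14,  0.76,  0.29,  0.16]), np.float64(0.08))
15 1 pick (array([-0.49,  0.66,  0.6 ,  2.05, -0.41,  0.83, -1.02]), np.float64(0.4))
15 1 lift (array([-0.68,  0.37,  0.82,  1.92, -0.2 ,  1.22, -1.16]), np.float64(0.47))
15 1 lift45 (array([-0.7 , -0.23,  0.66,  2.31,  0.13,  0.5 , -1.51]), np.float64(0.1))
15 1 above (array([-0.98,  0.08,  0.39,  1.94,  0.45,  0.77, -2.57]), np.float64(0.09))
15 1 mid (array([-1.23,  0.34,  0.75,  2.14,  0.29,  0.34, -2.51]), np.float64(0.13))
15 1 place (array([-1.39,  0.66,  1.1 ,  2.16, -1.  ,  0.32, -1.31]), np.float64(0.04))
25 0 pick (array([-0.17,  0.66,  0.16,  1.92, -0.04,
[... 1480 characters left out ...]
 0.09,  0.64,  0.9 ]), np.float64(0.43))
35 1 pick (array([-0.49,  0.84,  0.63,  1.84, -0.32,  1.22, -1.08]), np.float64(0.61))
35 1 lift (array([-0.59,  0.57,  0.76,  1.75, -0.17,  1.55, -1.13]), np.float64(0.44))
35 1 lift45 (array([-0.8 , -0.05,  0.8 ,  2.1 ,  0.01,  0.9 , -1.4 ]), np.float64(0.28))
35 1 above (array([-1.01,  0.21,  0.62,  1.74, -0.04,  1.08, -2.1 ]), np.float64(0.54))
35 1 mid (array([-1.01,  0.4 ,  0.66,  1.94, -0.22,  0.74, -1.96]), np.float64(0.51))
35 1 place (array([-0.96,  0.51,  0.64,  1.94, -0.35,  0.65, -1.84]), np.float64(0.44))
(array([ 0.46847246, -0.03459724,  0.01761819]), array([-2.70526034,  0.        ,  1.74519633])) [-0.41620749 -0.07333157 -0.90630779]
```

```bash
python3 - <<'E'
from h import *
s=robot.sense();p=np.array(s['tcp_pos']);robot.move_straight(p+[0,0,.15],vel=.25)
t,o=tool(BP,barR(BY,0),0);a=Rot.from_euler('xyz',o).as_matrix()[:,2]
robot.goto(t-a*.2,o)
f=grab('wrist','w1')
print(robot.sense()['t'],robot.sense()['tcp_pos'])
E
```

```text
3.55 [ 0.5519158  -0.01883046  0.19897552]
```

View pics/w1.png

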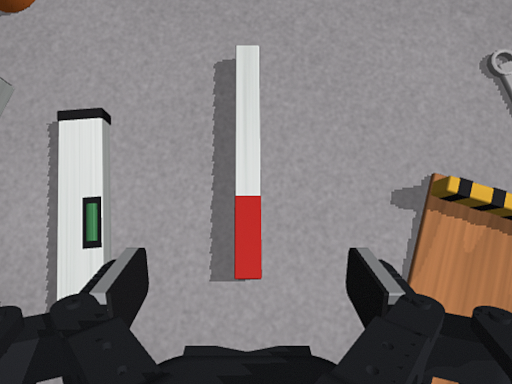

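The wrist view shows the red bar upright at columns 235–261, centred between the fingers at 148 and 348. Next: grip and lift.

```bash
python3 - <<'E'
from h import *
t,o=tool(BP,barR(BY,0),0)
print(robot.move_straight(t,vel=.15,contact_N=15))
robot.grip(0,60)
s=robot.sense();print(s['t'],np.array(s['tcp_pos'])-t,s['opening'],s['wrist_force'])
robot.move_straight(t+[0,0,.15],vel=.15)
s=robot.sense();print(s['t'],s['tcp_pos'],s['opening'],s['wrist_force'])
A=np.radians(45)
# tilt on the way: high over stand, slightly back
robot.goto(*tool(stand(-.02,0,.36),barR(SY,A),0))
s=robot.sense();print(s['t'],s['tcp_pos'],s['opening'],s['wrist_force'])
grab('scene','s2');import pickle
f=grab('top','t2');pickle.dump(f,open('t2.pkl','wb'));grab('wrist','w2')
E
```

```text
False
5.6167 [0.00052251 0.00028124 0.00036729] 0.27524317444429436 [0.02601925 0.42087667 4.30469741]
6.7667 [ 0.46779323 -0.03452567  0.16678255] 0.2780867709290541 [ 0.16611134  0.82230227 -3.07447425]
8.0417 [0.55322681 0.21963258 0.3725258 ] 0.2779950086878142 [ 0.38378517 -0.96491052 -2.54305931]
```

```bash
python3 - <<'E'
import cv2,numpy as np
a=cv2.imread('pics/s2.png')[60:300,220:460];b=cv2.imread('pics/t2.png')[60:260,100:300]
cv2.imwrite('pics/c2.png',np.hstack([cv2.resize(a,(400,400)),cv2.resize(b,(400,400))]))
E
```

```text
(no output)
```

View pics/c2.png

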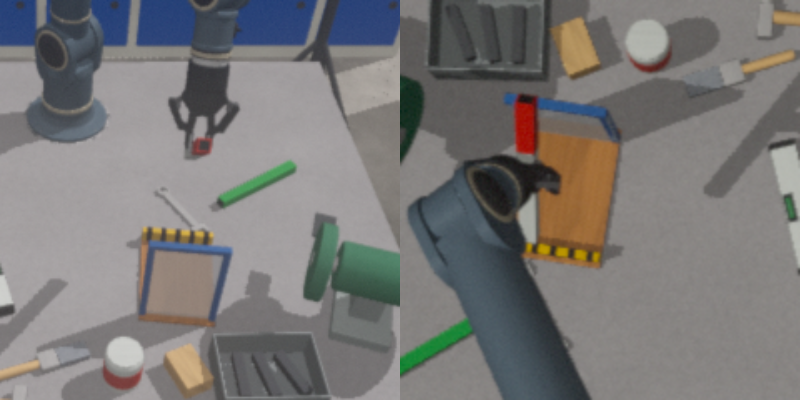

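View pics/w2.png

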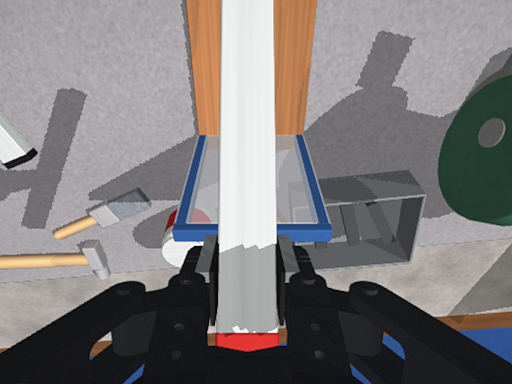

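The bar is held over the stand. In the wrist view it sits at columns 218–275, on the stand's middle (screen frame 175–330). In the top view it runs parallel to the stand's sides. I'll check its pitch in the hand from the red patch's range data.

```bash
python3 - <<'E'
from h import *
import pickle
f=pickle.load(open('t2.pkl','rb'));P=cloud(f);hsv=cv2.cvtColor(f['image'],cv2.COLOR_RGB2HSV)
m=((hsv[...,0]<6)|(hsv[...,0]>174))&(hsv[...,1]>150)&(hsv[...,2]>80)&(P[...,2]>.3)
m=cv2.erode(m.astype(np.uint8),np.ones((3,3)))>0
q=(P[m]-C)@Rot.from_euler('z',SY).as_matrix()  # stand frame
print(len(q),q.mean(0),q.min(0),q.max(0))
n,s,_=None,None,None
c=np.polyfit(q[:,0],q[:,2],1);print('pitch',np.degrees(np.arctan(c[0])),'yaw err',np.degrees(np.polyfit(q[:,0],q[:,1],1)[0]),c)
# expected top face line: centre (-.02,0,.36) 45deg
R=barR(0,np.radians(45));e=np.array([-.02,0,.36])+R@[.12,0,.0125];print('exp end',e)
b=(q-[-.02,0,.36])@R;print('in bar frame mean',b.mean(0),b.max(0))
E
```

```text
183 [ 0.03005268 -0.00693351  0.43371647] [-0.18974837 -0.29819735  0.39862684] [0.05719458 0.00607041 1.72925669]
pitch -70.01409443478634 yaw err 40.106460582965795 [-2.74958176  0.51634877]
exp end [0.05601398 0.         0.45369165]
in bar frame mean [ 0.087518   -0.00693351  0.01673283] [0.84818046 0.00607041 1.08824091]
```

```bash
python3 - <<'E'
from h import *
import pickle
f=pickle.load(open('t2.pkl','rb'));P=cloud(f);hsv=cv2.cvtColor(f['image'],cv2.COLOR_RGB2HSV)
m=((hsv[...,0]<6)|(hsv[...,0]>174))&(hsv[...,1]>150)&(hsv[...,2]>80)&(P[...,2]>.3)&(P[...,2]<.6)
q=(P[m]-C)@Rot.from_euler('z',SY).as_matrix()
R=barR(0,np.radians(45));b=(q-[-.02,0,.36])@R
b0=b[(abs(b[:,2]-.0125)<.008)]
print(len(b),len(b0),'bar frame min/max/mean',b0.min(0),b0.max(0),b0.mean(0),'pitch err deg',np.degrees(np.polyfit(b0[:,0],b0[:,2],1)[0]),'yaw err',np.degrees(np.polyfit(b0[:,0],b0[:,1],1)[0]))
E
```

```text
261 247 bar frame min/max/mean [ 0.04025783 -0.01783649  0.00516079] [0.12232996 0.00908356 0.01519301] [ 0.08288976 -0.00480129  0.01050346] pitch err deg -0.4135244055292643 yaw err -0.9920067896260486
```

The grasp is good: pitch error 0.4°, yaw error 1°. Next: place it.

```bash
python3 - <<'E'
from h import *
A=np.radians(45);R=barR(SY,A)
def T(x,z): return tool(stand(x,0,z),R,0)[0]
robot.move_straight(T(-.02,.17),vel=.15)
robot.move_straight(T(0,.15),vel=.08)
robot.move_straight(T(0,.115),vel=.05)
s=robot.sense();print(s['t'],s['wrist_force'],s['joint_pos'])
c=robot.move_straight(T(0,.096),vel=.02,contact_N=5)
s=robot.sense();print(c,s['t'],s['wrist_force'],np.array(s['tcp_pos'])-T(0,.1017))
if c:
    p=np.array(s['tcp_pos'])
    c2=robot.move_straight(p+(T(-.008,0.1)-T(0,.1)),vel=.02,contact_N=6)
    s=robot.sense();print(c2,s['t'],s['wrist_force'],np.array(s['tcp_pos'])-p)
grab('scene','s3');grab('top','t3');grab('wrist','w3')
E
python3 - <<'E'
import cv2,numpy as np
a=cv2.imread('pics/s3.png')[130:290,260:420];b=cv2.imread('pics/t3.png')[80:240,110:270]
cv2.imwrite('pics/c3.png',np.hstack([cv2.resize(a,(400,400)),cv2.resize(b,(400,400))]))
E
```

```text
10.9583 [ 0.24376477 -0.67880242 -2.52443934] [-0.73485401  0.39376581  0.24999326  2.02298073  0.25071145  0.46625725
  0.71794818]
True 11.6833 [0.67769343 0.48383753 4.62077126] [ 0.00086596 -0.00016157 -0.00148457]
False 12.1667 [ 4.5238108  -1.16432122  2.57271225] [-0.00663552  0.0011386   0.00091098]
```

View pics/c3.png

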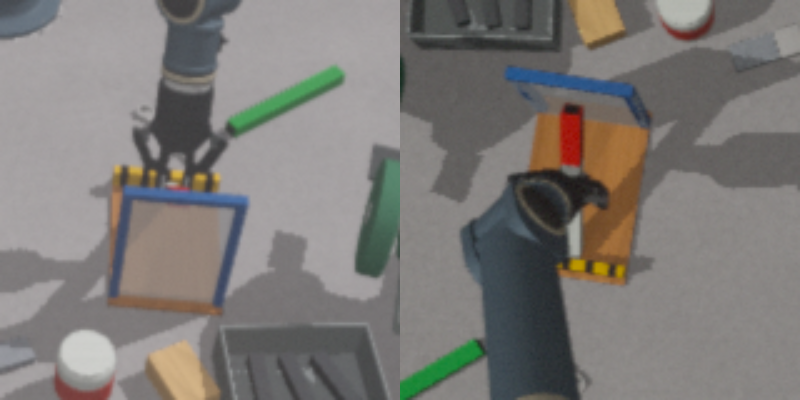

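View pics/w3.png

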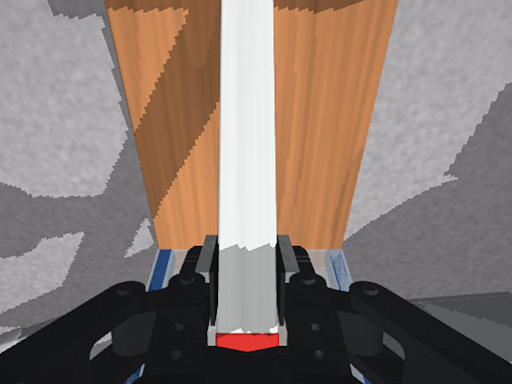

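The top view shows the foot at the strip around (580,262) in the crop and the red end just short of the screen; contact with the plate came at the expected height. I'll pivot the bar down to about 42° so it only drops a few millimetres, then release and back out along the tool axis.

```bash
python3 - <<'E'
from h import *
A=np.radians(42);R=barR(SY,A)
t,o=tool(stand(-.0015,0,.0985),R,0)
c=robot.move_straight(t,vel=.02,attitude=o,contact_N=12)
s=robot.sense();print(c,s['t'],s['wrist_force'],np.array(s['tcp_pos'])-t)
robot.grip(0.45); robot.sleep(.3)
robot.grip(1.0)
a=Rot.from_euler('xyz',s['tcp_rot']).as_matrix()[:,2]
p=np.array(robot.sense()['tcp_pos'])
print('touch',robot.move_straight(p-a*.12,vel=.1,contact_N=10))
robot.move_straight(p-a*.12+[-.05,0,.12],vel=.2)
robot.goto([.30,.48,.40],[np.pi,0,1.21])
import pickle
s=robot.sense();print(s['t'],s['tcp_pos'],s['wrist_force'])
grab('scene','s4');f=grab('top','t4');pickle.dump(f,open('t4.pkl','wb'))
E
python3 - <<'E'
import cv2,numpy as np
a=cv2.imread('pics/s4.png')[130:290,260:420];b=cv2.imread('pics/t4.png')[80:240,110:270]
cv2.imwrite('pics/c4.png',np.hstack([cv2.resize(a,(400,400)),cv2.resize(b,(400,400))]))
E
```

```text
False 12.8 [ 2.86499965 -0.14698003 -2.83939498] [-0.00056801 -0.0001624  -0.0006658 ]
touch False
17.2833 [0.30140703 0.47877949 0.39935564] [-0.58937176  0.17135234 -0.37447078]
```

View pics/c4.png

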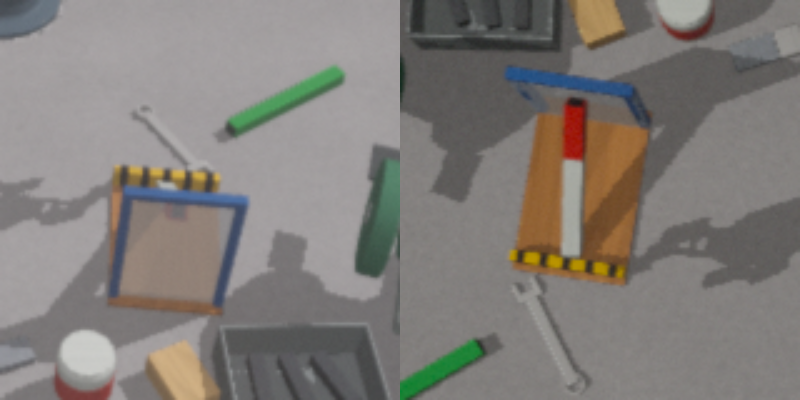

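View pics/t4.png

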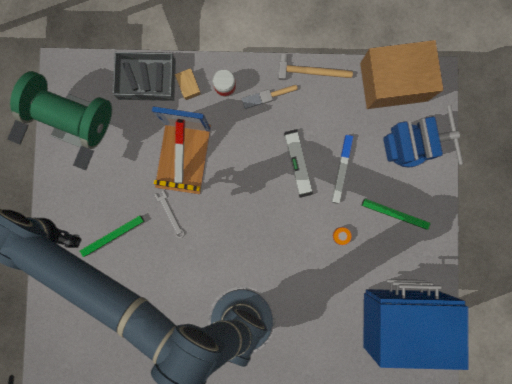

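The bar leans with its red end up at (180,130) and its foot at the strip near (180,182) in the top view. The blue bar is still at (343,168). Now I'll check it in numbers.

```bash
python3 - <<'E'
from h import *
import pickle
f=grab('top','t5');P=cloud(f)
q=(P-C)@Rot.from_euler('z',SY).as_matrix()
hsv=cv2.cvtColor(f['image'],cv2.COLOR_RGB2HSV).astype(int);H,S,V=hsv[...,0],hsv[...,1],hsv[...,2]
red=((H<6)|(H>174))&(S>150)&(V>80);white=(S<60)&(V>130)
m=(red|white)&(abs(q[...,1])<.07)&(q[...,0]>-.098)&(q[...,0]<.095)&(q[...,2]>.025)&(q[...,2]<.2)
b=q[m]
# top-face centreline fit
c=np.polyfit(b[:,0],b[:,2],1);r=abs(np.polyval(c,b[:,0])-b[:,2])<.006;b=b[r]
c=np.polyfit(b[:,0],b[:,2],1);y=np.polyfit(b[:,0],b[:,1],1);a=np.arctan(c[0])
print(len(b),'lean',np.degrees(a),'yaw',np.degrees(np.arctan(y[0])),'x',b[:,0].min(),b[:,0].max(),'y0',y[1],'centre z at x=0',c[1]-.0125/np.cos(a),'red zmean',q[m&red][:,2].mean(),'white',q[m&white][:,2].mean())
ex=np.array([np.cos(a),np.sin(a)]);s=b[:,[0,2]]@ex;mid=(s.min()+s.max())/2
n=np.array([-np.sin(a),np.cos(a)]);d=np.median(b[:,[0,2]]@n)-.0125
print('len',np.ptp(s),'middle x,z',mid*ex+d*n)
g=pickle.load(open('top0.pkl','rb'));roi=(slice(125,210),slice(325,360))
print('blue diff',np.abs(f['image'][roi].astype(int)-g['image'][roi]).mean())
g=pickle.load(open('t4.pkl','rb'));roi=(slice(95,200),slice(145,215));print('motion diff',np.abs(f['image'][roi].astype(int)-g['image'][roi]).mean(),robot.sense()['t'])
E
```

```text
375 lean 40.60050920708975 yaw -1.2303274577551437 x -0.09379295106161563 0.08736129638842674 y0 -0.002338686154022056 centre z at x=0 0.09455400095446707 red zmean 0.1594379687565201 white 0.08239556039501016
len 0.2363602131976586 middle x,z [0.00413449 0.09824509]
blue diff 19.705434173669467
motion diff 1.8747392290249434 17.4333
```

The lean, position and rest all check out. The blue bar's image difference may be a change of shadow, so I'll measure its position before handing in.

```bash
python3 - <<'E'
from h import *
import pickle
def pos(f):
    P=cloud(f);m=np.zeros(P.shape[:2],bool);m[125:215,325:358]=1
    m&=(P[...,2]>.012)&(P[...,2]<.04)
    c=max(cv2.findContours(m.astype(np.uint8),0,2)[0],key=cv2.contourArea)
    return cv2.minAreaRect(np.array([ray_plane(f,*p,.025)[:2] for p in c[:,0]],np.float32))
a=pos(pickle.load(open('top0.pkl','rb')));b=pos(pickle.load(open('t4.pkl','rb')));print(a,b)
d=np.hypot(*(np.array(a[0])-b[0]));print('moved',d)
if d<.005: robot.close_job();print('closed')
E
```

```text
((0.5313130021095276, -0.33868876099586487), (0.02761031873524189, 0.24172109365463257), 78.87609100341797) ((0.5312801003456116, -0.3388561010360718), (0.027269233018159866, 0.24172109365463257), 78.87609100341797)
moved 0.00017054388035117298
the job is handed in; nothing more can be done
closed
```

The red-primed tube is leaning on the screen of the drying stand, red end up, with its foot on the plate against the striped strip. I let go of it, moved the arm clear and handed the job in at about 17.4 s.

I gripped it near its middle with the gripper tilted 25°, carried it over the stand and lowered it at 45° until the foot touched the plate. I then moved it back towards the strip, pivoted it to 42° and released it.

Last checks from the top camera:

| Check | Measured | Allowed |
|---|---|---|
| Lean from level | 40.6° | 35 to 55° |
| Out of square with the screen | about 1.2° | within 15° |
| Tube's middle, stand x | about 4 mm | -15 to 10 mm |
| Tube's middle, stand z | about 98 mm | 80 to 115 mm |
| Off the stand's centre line | about 2 mm | within 65 mm |
| Blue tube moved | 0.2 mm | within 30 mm |

- **At rest:** two pictures taken one after the other showed no visible movement of the tube.
- **Estimate of the middle:** it comes from a tube that measured 236 mm of its 240 mm, so the x and z figures could be a few millimetres out.
- **Disagreement:** a plain image comparison around the blue tube showed a large difference (19.7 grey levels). Its measured outline had not shifted, so I put that down to the arm's shadow having moved.
- **Strip contact:** the push back towards the strip ended without reaching its 6 N contact threshold. The top picture shows the foot at the strip.

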